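# Put the spare battery pack on charge

### The arm

A 7-joint arm with a two-finger parallel gripper is mounted at the origin on the work surface. World frame = base frame: x ahead of the robot, y to its left, z up, the work surface at z = 0. Lengths are in m, angles in rad, forces in N, time in s.
With the tool pointing down it reaches from about 0.35 to 0.9 m from the base axis. Payload 19.9 kg.
Tool frame: the origin (TCP) lies midway between the tips of the shut fingers; the grasp point (between the pads) lies 19 mm behind it (manip.grip_point_offset is the distance from the TCP to the grasp point, in m); z points along the fingers, y is the line along which they close (so a half turn about z gives the same grasp; the last joint's range is limited). The gripper opens to 85 mm and grips with 20 to 120 N. Pads are 22 mm wide; open, the fingers measure 114 mm over their backs; the gripper's body (76 mm by 85 mm) begins 54 mm behind the grasp point. The pads swing forward as they close: fully open they stand 13 mm farther back than shut.
Start: joints at [1.155, 0.417, -0.01, 1.614, 0.005, 1.111, -0.053], TCP at [0.229, -0.582, 0.231] pointing down, gripper open.
Joint ranges: [-2.81, 2.81], [-0.39, 2.02], [-1.27, 1.25], [0.06, 2.57], [-1.19, 4.33], [0.19, 2], [-2.82, 2.82]. Speed limits (rad/s): [1.89, 1.89, 2.39, 2.39, 3.01, 3.01, 3.01].

### API

Orientations are given as a unit quaternion [x, y, z, w].
In Python, from rig import manip gives the robot as it stands.
- The arm moves only by the tool servo_tool, never from a script. Its argument "increments" is a list of rows, each an object with "xyz": the shift along the tool's x, y, z as a fraction of full scale, a list of three; "turn": the turn, a rotation vector about the tool's x, y, z as a fraction of full scale, a list of three; "grip": the opening, from 0 (shut) to 1 (fully open). A call has 1 to 8 rows; each row is the pose to reach, as a shift and turn from the pose commanded when the call began, along the tool's axes at that moment, turning the shorter way round; what a row does not reach only later rows make up. Full scale, the value 1, is 12 cm for a shift and pi rad for a turn. A row lasts 1/10 s, in which the tool goes at most 50 mm and 8.59 degrees, less where a joint would pass 70% of its speed; a pose out of reach is approached as far as the arm can. A call with a number of a shift or a turn outside -1 to 1 is refused whole. A call with a gripper value outside its range is refused whole. The fingers move at their own pace and stop on an object; "squeeze" is the grip in N (left out, the last holds). Time passes only in rows, so rows that repeat a pose let the fingers close. It gives the time, the measured TCP pose, the force, the opening and the grip force at its end, in the units of the state.
- manip.read_state(): the state, without advancing time (a new reading comes with each control period).
- manip.get_image(name): name is "side" or "top" or "wrist"; returns a dict with "frame" (480x640x3 uint8, red, green, blue), "depth" (480x640 float32, m along the optical axis (not along the pixel's ray), 0 where there is no reading), "mtx" (3x3 intrinsics, pixels), "rvec" (rotation vector, rad) and "tvec" (3), from world to camera coordinates, as OpenCV has them. Camera axes: x right, y down, z forward; pixel columns grow to the right and rows downward; lengths in m; the calibration is good to about 2 mm. A picture is of the moment at which its call begins.
- manip.close_job(): hands the job in; it is judged then, once.
Trained networks look in a picture, given as the dict that the camera call returned (one of the last four; its "shot" number tells which), for a name from the list of things; names that differ only in an ending like _2 or _b are one class to them, and where a whole thing is asked for, a point or a joint stands for the part that bears it (a point fixed in the world has none). Each returns a list of dicts, best first, with "confidence" (0 to 1); they miss things now and then, are a little off and sometimes report something else, mostly with a low value. They report only what shows in the picture. A call takes as long as a camera call. They do not tell look-alikes from the thing itself.
- manip.outline_of(picture, name): "pixels" (480x640 bool, what is visible of it) and "extent" ([left, top, width, height] in pixels, round what is visible of it).
The state is a dict: "time_s": time; "joint_positions": joint angles; "qvel": joint speeds; "effort": joint torques, N m; "tool_pos": TCP position; "eef_rot": TCP orientation; "ft_force": force on the tool from outside, world axes, zero at the start; "ft_torque": the same for the moment, N m; "opening": finger opening in m; "gripper_force": force on a finger pad.
Only numpy, scipy, OpenCV 4.12 (cv2) and the standard library are available. Lean on these libraries where they do the work, as an engineer would, in place of code of your own. Each camera call takes 0.05 s, during which the arm holds its last target. There are 200 camera calls.

### The job

Put the battery pack that is lying on the rubber mat on charge: stand it upright, contact foot down, in the free charger bay that is made for its thickness, lowered gently, not dropped, until it is fully home. Leave the spare in the steel tray, the packs already charging and everything else where they are.

Things in the scene. Friction and masses are not known exactly. Their poses are not given: they have to be found in the camera images.
- slim_pack: the slim spare battery pack, grey hard plastic: 54 mm wide (own x), 30 thick (own y), 86 tall (own z), about 170 g. Origin at its centre. +z: top end with thumb ribs; -z: contact foot, the last 14 mm, black, 2 mm stepped in all round, with brass strips. Either broad face may face forward. Starts flat on a broad face, on the mat or in the tray (the other spare in the other).
- thick_pack: the thick spare battery pack, grey hard plastic: 54 mm wide (own x), 42 thick (own y), 86 tall (own z), about 250 g. Origin at its centre. +z: top end with thumb ribs; -z: contact foot, the last 14 mm, black, 2 mm stepped in all round, with brass strips. Either broad face may face forward. Starts flat on a broad face, on the mat or in the tray (the other spare in the other).
- slim_pack_foot (a point): centre of the slim spare's contact end face, 43 mm from its centre; axes as the pack's
- thick_pack_foot (a point): centre of the thick spare's contact end face, 43 mm from its centre; axes as the pack's
- charger: six-bay charger, black plastic, fixed: 310 mm long (y), x from -54 (grey fascia) to +82 mm, 42 mm high all over. Origin on the bench under the middle of the row of bays along y. Bays are pockets 28 mm deep, floor 14 mm above the bench, 58 mm (x) by 34 (slim) or 46 (thick) mm (y). A seated pack stands out 58 mm, its top 100 mm above the bench, 54 mm width along x.
- charger_bay0 (a point): bay 0 of the charger (slim bay, always taken), at -128 mm along the charger's y: the middle of its floor, 14 mm above the bench; z up, x and y as the charger's. Packs in neighbouring bays leave only about 14 mm between them, but are free in front (-x) and behind (+x)
- charger_bay1 (a point): bay 1 of the charger (slim bay, free or taken), at -84 mm along the charger's y: the middle of its floor, 14 mm above the bench; z up, x and y as the charger's. Packs in neighbouring bays leave only about 14 mm between them, but are free in front (-x) and behind (+x)
- charger_bay2 (a point): bay 2 of the charger (slim bay, free or taken), at -40 mm along the charger's y: the middle of its floor, 14 mm above the bench; z up, x and y as the charger's. Packs in neighbouring bays leave only about 14 mm between them, but are free in front (-x) and behind (+x)
- charger_bay3 (a point): bay 3 of the charger (thick bay, free or taken), at +10 mm along the charger's y: the middle of its floor, 14 mm above the bench; z up, x and y as the charger's. Packs in neighbouring bays leave only about 14 mm between them, but are free in front (-x) and behind (+x)
- charger_bay4 (a point): bay 4 of the charger (thick bay, free or taken), at +66 mm along the charger's y: the middle of its floor, 14 mm above the bench; z up, x and y as the charger's. Packs in neighbouring bays leave only about 14 mm between them, but are free in front (-x) and behind (+x)
- charger_bay5 (a point): bay 5 of the charger (thick bay, always taken), at +122 mm along the charger's y: the middle of its floor, 14 mm above the bench; z up, x and y as the charger's. Packs in neighbouring bays leave only about 14 mm between them, but are free in front (-x) and behind (+x)
- slim_end: hard-case battery pack already charging, same shape as the slim spare (54 x 30 x 86 mm); it stands, foot down, in bay 0. Origin at its centre, own z up. Leave it where it is.
- slim_mid: hard-case battery pack already charging, same shape as the slim spare (54 x 30 x 86 mm); it stands, foot down, in bay 1 or bay 2; the other of these two is free. Origin at its centre, own z up. Leave it where it is.
- thick_mid: hard-case battery pack already charging, same shape as the thick spare (54 x 42 x 86 mm); it stands, foot down, in bay 3 or bay 4; the other of these two is free. Origin at its centre, own z up. Leave it where it is.
- thick_end: hard-case battery pack already charging, same shape as the thick spare (54 x 42 x 86 mm); it stands, foot down, in bay 5. Origin at its centre, own z up. Leave it where it is.
- mat: green rubber bench mat, fixed, 180 x 240 x 4 mm (x, y, z), origin under its centre; its top, 4 mm above the bench, is flat and clear but for the spare lying there, and a pack may be stood on it
- tray: low steel parts tray, fixed, 150 x 150 x 30 mm outside, 4 mm walls and floor, origin under its centre; the spare in it is waiting for repair
- screwdriver: bystander: screwdriver lying on the bench; leave it alone
- tip_tin: bystander: dark steel tin with brass filling for cleaning soldering tips, 72 mm wide, 36 mm high, origin under its base; leave it alone
There are look-alikes about, which are no part of the job. There is more than one size of the tray; the job needs the larger.

How it is judged:
At the end, for the whole second after the job is handed in: The spare from the mat stands released, foot down, in a bay of its thickness: foot within 6 mm sideways and 3 mm above the floor's middle, upright within 0.06 rad, width along charger x within 0.15. Tray spare within 12 mm of its start, charging packs within 8 mm and upright (((((horizontal distance between slim_pack_foot and charger_bay1 below 0.006 m and z of slim_pack_foot in the frame of charger_bay1 below 0.003 m and angle between the x axis of slim_pack and the x axis of charger_bay1, either way round below 0.15 rad) or (horizontal distance between slim_pack_foot and charger_bay2 below 0.006 m and z of slim_pack_foot in the frame of charger_bay2 below 0.003 m and angle between the x axis of slim_pack and the x axis of charger_bay2, either way round below 0.15 rad)) and angle between slim_pack's own z axis and vertical below 0.06 rad and linear speed of slim_pack below 0.02 m/s and horizontal distance between thick_pack and tray below 0.04 m and distance of thick_pack from where it was at the start of the episode below 0.012 m) or (((horizontal distance between thick_pack_foot and charger_bay3 below 0.006 m and z of thick_pack_foot in the frame of charger_bay3 below 0.003 m and angle between the x axis of thick_pack and the x axis of charger_bay3, either way round below 0.15 rad) or (horizontal distance between thick_pack_foot and charger_bay4 below 0.006 m and z of thick_pack_foot in the frame of charger_bay4 below 0.003 m and angle between the x axis of thick_pack and the x axis of charger_bay4, either way round below 0.15 rad)) and angle between thick_pack's own z axis and vertical below 0.06 rad and linear speed of thick_pack below 0.02 m/s and horizontal distance between slim_pack and tray below 0.04 m and distance of slim_pack from where it was at the start of the episode below 0.012 m)) and distance of each of slim_end, slim_mid, thick_mid, thick_end from where it was at the start of the episode below 0.008 m and angle between each of slim_end, slim_mid, thick_mid, thick_end's own z axis and vertical below 0.06 rad); the robot touches nothing.
It fails at once if both spares are moved (only the one on the mat is to be handled) (distance of each of slim_pack, thick_pack from where it was at the start of the episode above 0.02 m).
It fails at once if a pack already charging is shifted by more than 15 mm (distance of any of slim_end, slim_mid, thick_mid, thick_end from where it was at the start of the episode above 0.015 m).
It fails at once if a bystander (screwdriver, tin) is shifted by more than 25 mm (distance of any of screwdriver, tip_tin from where it was at the start of the episode above 0.025 m).
It fails at once if a spare is let fall into a bay (faster than 0.4 m/s within 20 mm of its floor: a drop of over about 1 cm) ((distance between slim_pack_foot and charger_bay1 below 0.02 m and linear speed of slim_pack above 0.4 m/s) or (distance between slim_pack_foot and charger_bay2 below 0.02 m and linear speed of slim_pack above 0.4 m/s) or (distance between slim_pack_foot and charger_bay3 below 0.02 m and linear speed of slim_pack above 0.4 m/s) or (distance between slim_pack_foot and charger_bay4 below 0.02 m and linear speed of slim_pack above 0.4 m/s) or (distance between thick_pack_foot and charger_bay1 below 0.02 m and linear speed of thick_pack above 0.4 m/s) or (distance between thick_pack_foot and charger_bay2 below 0.02 m and linear speed of thick_pack above 0.4 m/s) or (distance between thick_pack_foot and charger_bay3 below 0.02 m and linear speed of thick_pack above 0.4 m/s) or (distance between thick_pack_foot and charger_bay4 below 0.02 m and linear speed of thick_pack above 0.4 m/s)).
It fails at once if a spare is rammed into the charger (more than 45 N) (contact force between any of slim_pack, thick_pack and charger above 45 N).
It also fails if it takes over 48 s, if anything falls off the work surface, if the arm or the gripper's body presses on something with over 40 N, if the wrist force passes 120 N, or if a joint passes its speed limit or range.

## Working session

There is one attempt and no reset: what is moved stays moved. The work goes in short steps, Python scripts to look and compute and a tool call to move; the robot and the scene stay as the last step left them, time stands still between calls to the robot, and variables do not carry over. Pictures are saved under pics/ and viewed, at most 10 in all, crops included, and the job is handed in when it is done.

Besides the shell and the picture viewer there is one more tool, called after "Emit:" as name(argument=value, ...) on one line, values as JSON. servo_tool: Moves the arm, as the interface text tells. Shift numbers are shares of 12 cm and turn numbers shares of pi rad, none past 1 either way. Its arguments: {"type":"object","properties":{"increments":{"type":"array"},"squeeze":{"type":"number"}},"required":["increments"]}

```bash
mkdir -p pics; cat > h.py <<'E'
import numpy as np, cv2
from rig import manip
from scipy.spatial.transform import Rotation as R
def cloud(p):
    d=p["depth"];K=np.array(p["mtx"]);v,u=np.mgrid[:480,:640]
    c=np.stack([(u-K[0,2])/K[0,0]*d,(v-K[1,2])/K[1,1]*d,d],-1)
    M=R.from_rotvec(np.ravel(p["rvec"])).as_matrix()
    w=(c-np.ravel(p["tvec"]))@M
    w[d<=0]=np.nan
    return w
def save(p,n): cv2.imwrite("pics/"+n,p["frame"][:,:,::-1])
E
python3 - <<'E'
from h import *
for n in("top","side"):
    p=manip.get_image(n);save(p,n+"0.png");w=cloud(p);np.savez("/tmp/%s0.npz"%n,w=w,f=p["frame"])
    for o in("slim_pack","thick_pack","charger","mat","tray","screwdriver","tip_tin"):
        for r in manip.outline_of(p,o)[:7]:
            q=w[r["pixels"]];q=q[~np.isnan(q[:,0])]
            if len(q)<20: continue
            z=np.percentile(q[:,2],95);t=q[q[:,2]>z-.006]
            rc=cv2.minAreaRect((t[:,:2]*1000).astype(np.float32))
            print(n,o,round(r["confidence"],2),r["extent"],"ztop",z.round(3),"rect",np.round(rc[0],0),np.round(rc[1],0),round(rc[2],1))
s=manip.read_state();print(s["time_s"],s["tool_pos"],s["eef_rot"],s["opening"])
E
```

```text
top slim_pack 0.89 [430.9, 255.8, 36.4, 26.9] ztop 0.038 rect [ 509. -406.] [54. 87.] 6.0
top slim_pack 0.63 [123.1, 206.5, 128.6, 63.7] ztop 0.045 rect [578. 264.] [127. 309.] 6.7
top slim_pack 0.3 [320.0, 197.0, 74.5, 10.3] ztop 0.029 rect [ 680. -211.] [99. 21.] 83.4
top thick_pack 0.66 [335.0, 237.6, 38.8, 33.4] ztop 0.05 rect [ 540. -159.] [86. 54.] 66.8
top thick_pack 0.16 [433.8, 257.4, 37.7, 23.1] ztop 0.038 rect [ 509. -406.] [54. 87.] 6.0
top charger 0.89 [123.6, 207.2, 128.0, 65.8] ztop 0.045 rect [577. 264.] [127. 308.] 7.2
top mat 0.72 [302.3, 217.9, 95.5, 77.7] ztop 0.008 rect [ 537. -154.] [241. 180.] 87.3
top tray 0.83 [413.7, 234.7, 69.2, 66.8] ztop 0.032 rect [ 505. -403.] [154. 158.] 1.0
top tray 0.62 [497.5, 226.6, 53.2, 52.0] ztop 0.024 rect [ 552. -596.] [119. 118.] 75.8
top screwdriver 0.61 [316.6, 197.9, 78.2, 8.0] ztop 0.028 rect [ 679. -211.] [99. 23.] 83.2
top tip_tin 0.65 [275.6, 195.3, 33.2, 28.9] ztop 0.037 rect [659.  10.] [69. 70.] 1.5
side slim_pack 0.82 [347.5, 161.4, 19.0, 27.3] ztop 0.035 rect [ 508. -401.] [52. 88.] 5.6
side thick_pack 0.74 [314.9, 214.4, 39.8, 40.2] ztop 0.046 rect [ 541. -157.] [90. 54.] 65.9
side charger 0.58 [252.2, 318.0, 75.9, 159.5] ztop 0.042 rect [579. 266.] [124. 313.] 7.4
side mat 0.73 [287.5, 206.6, 87.9, 76.4] ztop 0.005 rect [ 537. -153.] [244. 182.] 87.2
side tray 0.93 [321.1, 117.4, 46.6, 35.0] ztop 0.02 rect [ 553. -594.] [128. 120.] 75.6
side tray 0.73 [323.6, 150.8, 63.3, 48.9] ztop 0.029 rect [ 504. -401.] [156. 166.] 0.9
side screwdriver 0.78 [264.7, 201.6, 24.0, 59.3] ztop 0.024 rect [ 680. -207.] [99. 22.] 84.6
side tip_tin 0.96 [256.6, 268.3, 32.1, 33.3] ztop 0.034 rect [660.  11.] [70. 71.] 33.3
side tip_tin 0.3 [284.3, 322.9, 28.0, 30.7] ztop 0.1 rect [569. 181.] [53. 32.] 9.2
0.8 [ 0.22880786 -0.58160214  0.23126513] [ 9.82492601e-01  1.86301604e-01 -2.51289696e-05 -1.81611797e-05] 0.08545964969635678
```

```bash
python3 - <<'E'
from h import *
A=[]
for n in("top","side"):
    z=np.load("/tmp/%s0.npz"%n);w,f=z["w"],z["f"]
    m=(np.abs(w[...,0]-.58)<.12)&(np.abs(w[...,1]-.26)<.2)&(w[...,2]>.09)&(w[...,2]<.115)
    k,l,s,c=cv2.connectedComponentsWithStats(m.astype(np.uint8))
    for i in range(1,k):
        if s[i,4]>25:
            t=w[l==i];r=cv2.minAreaRect((t[:,:2]*1000).astype(np.float32));print(n,s[i],np.round(r[0],1),np.round(r[1],0),round(r[2],1),np.median(t[:,2]).round(4))
    m=(np.abs(w[...,0]-.58)<.15)&(np.abs(w[...,1]-.26)<.22)&(w[...,2]>.036)&(w[...,2]<.048)
    r=cv2.minAreaRect((w[m][:,:2]*1000).astype(np.float32));print("charger top",r)
    m=(np.abs(w[...,0]-.54)<.08)&(np.abs(w[...,1]+.158)<.08)&(w[...,2]>.04)&(w[...,2]<.056)
    t=w[m];r=cv2.minAreaRect((t[:,:2]*1000).astype(np.float32));print("pack",r,np.median(t[:,2]))
    ys,xs=np.where(m);a=f[ys.min()-10:ys.max()+14,xs.min()-10:xs.max()+14];A.append(cv2.resize(a,(400,400),interpolation=cv2.INTER_CUBIC))
    m=(np.abs(w[...,0]-.58)<.15)&(np.abs(w[...,1]-.26)<.22);ys,xs=np.where(m);a=f[ys.min():ys.max(),xs.min():xs.max()];A.append(cv2.resize(a,(400,300),interpolation=cv2.INTER_CUBIC))
im=np.hstack([np.vstack([A[0][50:350],A[1]]),np.vstack([A[2][50:350],A[3]])])
cv2.imwrite("pics/c.png",im[:,:,::-1])
E
```

```text
top [226 222  14  23 292] [575.6 135.6] [54. 31.] 6.3 0.1002
top [208 224  14  24 294] [569.7 179.1] [54. 32.] 7.4 0.0999
top [143 231  20  24 421] [550.1 326.7] [54. 43.] 8.6 0.1003
top [120 233  20  25 424] [542.8 383. ] [55. 44.] 8.5 0.1002
charger top ((580.0341186523438, 226.38609313964844), (134.0592041015625, 389.3696594238281), 7.826103687286377)
pack ((540.5763549804688, -158.7604522705078), (85.97891998291016, 54.564369201660156), 66.4991226196289) 0.04634188304156185
side [286 306  27  15 372] [575.3 136.8] [53. 33.] 7.9 0.0972
side [285 324  28  15 392] [569.3 181.5] [53. 32.] 8.7 0.0976
side [281 389  31  24 697] [550.2 329.3] [54. 44.] 5.9 0.0977
side [280 418  32  25 772] [542.8 384.5] [54. 44.] 9.0 0.0979
charger top ((583.9078369140625, 227.69297790527344), (125.7218017578125, 391.3399963378906), 7.898502349853516)
pack ((540.7378540039062, -156.5652313232422), (90.47415161132812, 53.67924499511719), 65.9410400390625) 0.04321431949798237
```

View pics/c.png

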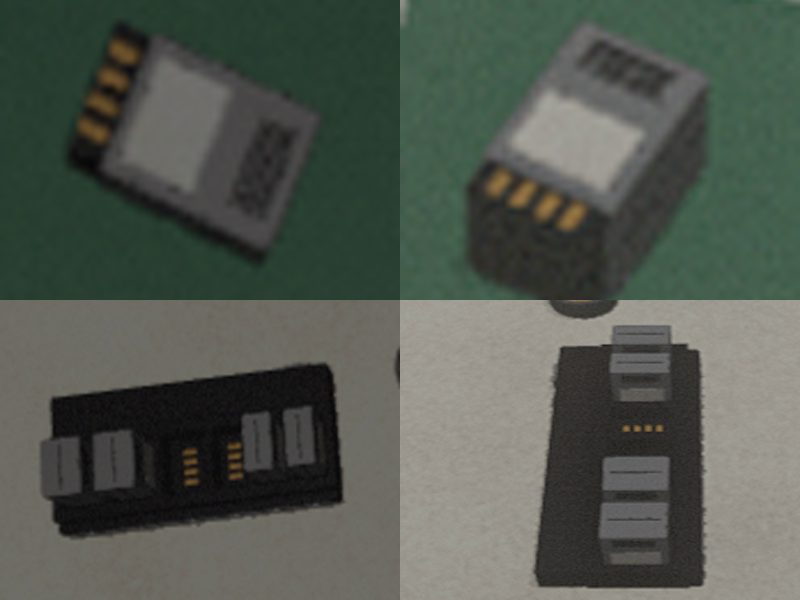

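View pics/top0.png

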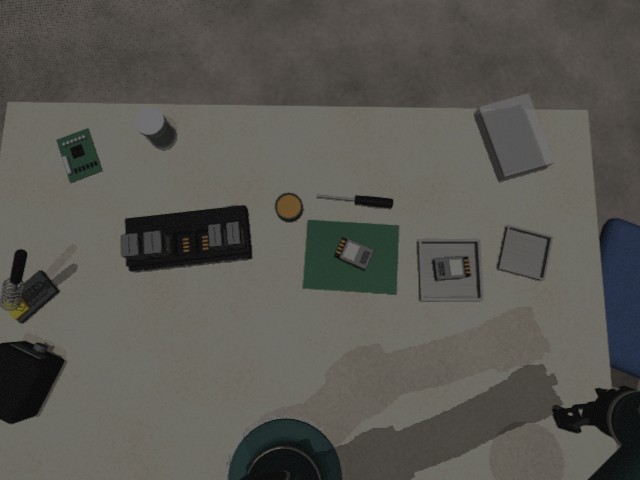

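```bash
cat >> h.py <<'E'
def go(g,yaw,tilt):
    s=manip.read_state();yaw,tilt=np.radians([yaw,tilt])
    y=np.array([np.cos(yaw),np.sin(yaw),0]);f=np.array([-np.sin(yaw),np.cos(yaw),0])
    z=np.sin(tilt)*f-np.cos(tilt)*np.array([0,0,1]);T=np.stack([np.cross(y,z),y,z],1)
    p=np.array(g)+.019*z
    C=R.from_quat(s["eef_rot"])
    print("xyz",np.round(C.inv().apply(p-s["tool_pos"])/.12,3),"turn",np.round((C.inv()*R.from_matrix(T)).as_rotvec()/np.pi,4),"|",s["time_s"],"grip",np.round(np.array(s["tool_pos"])-.019*C.as_matrix()[:,2],4),"F",np.round(s["ft_force"],1),"open",round(s["opening"],4),"q",np.round(s["joint_positions"],2))
E
python3 -c "
from h import *
print(manip.grip_point_offset)
go([.5326,-.1765,.15],-23.6,0)
go([.5326,-.1765,.15],-23.6,60)"
```

```text
0.0187
xyz [ 3.592 -2.215  0.835] turn [-0.      0.     -0.2496] | 0.8 grip [ 0.2288 -0.5816  0.2503] F [ 0.4 -0.1 -0.6] open 0.0855 q [ 1.15  0.42 -0.01  1.61  0.    1.11 -0.05]
xyz [ 3.689 -2.312  0.756] turn [ 0.1304  0.3155 -0.2259] | 0.8 grip [ 0.2288 -0.5816  0.2503] F [ 0.4 -0.1 -0.6] open 0.0855 q [ 1.15  0.42 -0.01  1.61  0.    1.11 -0.05]
```

Emit:
servo_tool(increments=[{"xyz": [1,-0.62,0],"turn": [0,0,-0.125],"grip": 1},{"xyz": [1,-0.62,0],"turn": [0,0,-0.125],"grip": 1},{"xyz": [1,-0.62,0],"turn": [0,0,-0.125],"grip": 1},{"xyz": [1,-0.62,0],"turn": [0,0,-0.125],"grip": 1}])

```text
time_s: 1.2
tool_pos: [0.3173, -0.4641, 0.2317]
eef_rot: [0.925, 0.379, 0.001, -0.0]
ft_force: [-0.5, -0.8, 0.7]
opening: 0.0854
gripper_force: 0.0
```

Emit:
servo_tool(increments=[{"xyz": [0.7,-0.9,0],"turn": [0,0,-0.125],"grip": 1},{"xyz": [0.7,-0.9,0],"turn": [0,0,-0.125],"grip": 1},{"xyz": [0.7,-0.9,0],"turn": [0,0,-0.125],"grip": 1},{"xyz": [0.7,-0.9,0],"turn": [0,0,-0.125],"grip": 1}])

```text
time_s: 1.6
tool_pos: [0.2985, -0.329, 0.2316]
eef_rot: [0.835, 0.551, -0.0, -0.0]
ft_force: [-0.6, -0.5, 0.6]
opening: 0.0854
gripper_force: 0.0
```

```bash
python3 -c "
from h import *
go([.5326,-.1765,.15],-23.6,0)
go([.5326,-.1765,.15],-23.6,60)"
```

```text
xyz [1.936 1.294 0.838] turn [-0.0001  0.0001  0.0025] | 1.6 grip [ 0.2985 -0.329   0.2506] F [-0.6 -0.5  0.6] open 0.0854 q [ 1.01  0.1  -0.25  2.03  0.03  1.01  0.33]
xyz [2.073 1.296 0.758] turn [-0.0014  0.3334  0.0022] | 1.6 grip [ 0.2985 -0.329   0.2506] F [-0.6 -0.5  0.6] open 0.0854 q [ 1.01  0.1  -0.25  2.03  0.03  1.01  0.33]
```

Emit:
servo_tool(increments=[{"xyz": [1,0.7,0],"turn": [0,0,0],"grip": 1},{"xyz": [1,0.7,0],"turn": [0,0,0],"grip": 1},{"xyz": [1,0.7,0],"turn": [0,0,0],"grip": 1},{"xyz": [1,0.7,0],"turn": [0,0,0],"grip": 1}])

```text
time_s: 2.0
tool_pos: [0.428, -0.2525, 0.2314]
eef_rot: [0.835, 0.55, 0.001, 0.0]
ft_force: [-0.7, -0.6, -0.3]
opening: 0.0851
gripper_force: 0.0
```

Emit:
servo_tool(increments=[{"xyz": [0.9,0.6,0.3],"turn": [0,0.333,0],"grip": 1},{"xyz": [0.9,0.6,0.3],"turn": [0,0.333,0],"grip": 1},{"xyz": [0.9,0.6,0.3],"turn": [0,0.333,0],"grip": 1},{"xyz": [0.9,0.6,0.3],"turn": [0,0.333,0],"grip": 1},{"xyz": [0.9,0.6,0.3],"turn": [0,0.333,0],"grip": 1},{"xyz": [0.9,0.6,0.3],"turn": [0,0.333,0],"grip": 1},{"xyz": [0.9,0.6,0.3],"turn": [0,0.333,0],"grip": 1},{"xyz": [0.9,0.6,0.3],"turn": [0,0.333,0],"grip": 1}])

```text
time_s: 2.8
tool_pos: [0.5309, -0.1889, 0.1917]
eef_rot: [0.726, 0.47, 0.419, -0.276]
ft_force: [-1.0, -0.6, -1.0]
opening: 0.0853
gripper_force: 0.0
```

```bash
python3 -c "
from h import *
go([.5326,-.1765,.12],-23.6,60)
p=manip.get_image('wrist');save(p,'w1.png')
for o in ('thick_pack','slim_pack'):
  for r in manip.outline_of(p,o):
    q=cloud(p)[r['pixels']];print(o,r['confidence'],r['extent'],np.nanmedian(q,0))
"
```

```text
xyz [-0.47  -0.026  0.542] turn [ 0.0006 -0.0015 -0.0026] | 2.8 grip [ 0.5243 -0.204   0.2012] F [-1.  -0.6 -1. ] open 0.0853 q [ 1.2   0.71 -0.62  1.77 -0.68  1.17  0.64]
thick_pack 0.96 [282.8, 345.0, 77.9, 82.6] [ 0.54549134 -0.15061877  0.0452922 ]
slim_pack 0.2 [196.1, 93.7, 55.6, 65.9] [0.55705118 0.1674719  0.09652157]
```

View pics/w1.png

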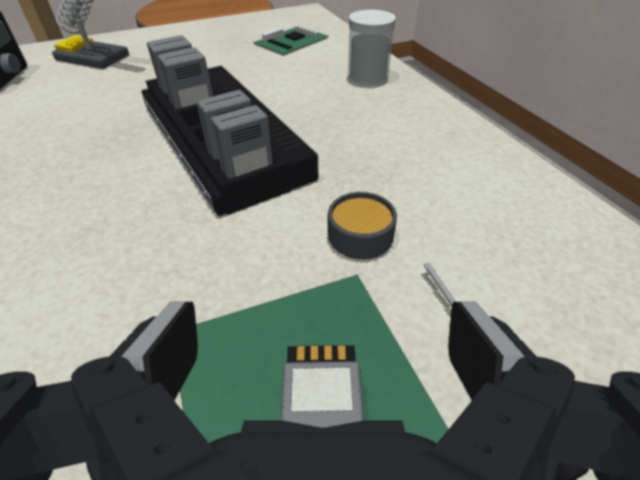

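The wrist view shows the pack between the open fingers with its foot (brass, ~(321,353)) pointing away, and the charger's free bays behind it. Going down.

Emit:
servo_tool(increments=[{"xyz": [-0.47,-0.026,0.54],"turn": [0,0,-0.002],"grip": 1},{"xyz": [-0.47,-0.026,0.54],"turn": [0,0,-0.002],"grip": 1},{"xyz": [-0.47,-0.026,0.54],"turn": [0,0,-0.002],"grip": 1},{"xyz": [-0.47,-0.026,0.54],"turn": [0,0,-0.002],"grip": 1},{"xyz": [-0.47,-0.026,0.54],"turn": [0,0,-0.002],"grip": 1}])

```text
time_s: 3.45
tool_pos: [0.5419, -0.1596, 0.1161]
eef_rot: [0.723, 0.478, 0.418, -0.271]
ft_force: [-0.6, 0.6, -0.1]
opening: 0.0853
gripper_force: 0.0
```

```bash
python3 -c "
from h import *
go([.5326,-.1765,.028],-23.6,60)"
```

```text
xyz [-0.714 -0.021  0.389] turn [0.     0.0011 0.0031] | 3.45 grip [ 0.5353 -0.1746  0.1257] F [-0.6  0.6 -0.1] open 0.0853 q [ 1.15  0.83 -0.61  1.81 -0.68  1.02  0.73]
```

Emit:
servo_tool(increments=[{"xyz": [-0.36,-0.02,0.2],"turn": [0,0,0.002],"grip": 1},{"xyz": [-0.36,-0.02,0.2],"turn": [0,0,0.002],"grip": 1},{"xyz": [-0.54,-0.02,0.3],"turn": [0,0,0.002],"grip": 1},{"xyz": [-0.71,-0.02,0.39],"turn": [0,0,0.002],"grip": 1},{"xyz": [-0.71,-0.02,0.39],"turn": [0,0,0.002],"grip": 1},{"xyz": [-0.71,-0.02,0.39],"turn": [0,0,0.002],"grip": 1}])

```text
time_s: 4.05
tool_pos: [0.5391, -0.1606, 0.019]
eef_rot: [0.724, 0.475, 0.418, -0.273]
ft_force: [0.3, 1.4, 0.4]
opening: 0.0854
gripper_force: 0.0
```

```bash
python3 -c "
from h import *
go([.5326,-.1765,.028],-23.6,60)
p=manip.get_image('side');f=p['frame'][170:290,250:410];cv2.imwrite('pics/s1.png',cv2.resize(f,(800,600),interpolation=cv2.INTER_CUBIC)[:,:,::-1])"
```

```text
xyz [-0.007  0.004 -0.003] turn [-0.0001  0.0003  0.0005] | 4.05 grip [ 0.5325 -0.1756  0.0286] F [0.3 1.4 0.4] open 0.0854 q [ 1.13  1.   -0.57  1.79 -0.65  0.93  0.83]
```

View pics/s1.png

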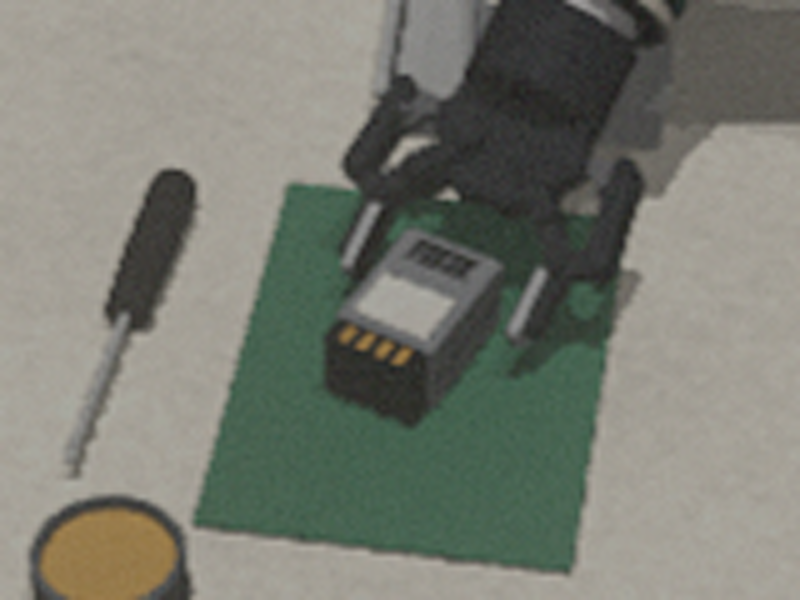

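The fingers straddle the pack centrally (pads at ~(365,240) and ~(525,300) in the crop). Closing.

Emit:
servo_tool(increments=[{"xyz": [0,0,0],"turn": [0,0,0],"grip": 0.3},{"xyz": [0,0,0],"turn": [0,0,0],"grip": 0.3},{"xyz": [0,0,0],"turn": [0,0,0],"grip": 0.3},{"xyz": [0,0,0],"turn": [0,0,0],"grip": 0.3},{"xyz": [0,0,0],"turn": [0,0,0],"grip": 0.3},{"xyz": [0,0,0],"turn": [0,0,0],"grip": 0.3},{"xyz": [0,0,0],"turn": [0,0,0],"grip": 0.3}], squeeze=60)

```text
time_s: 4.8
tool_pos: [0.5388, -0.1605, 0.0179]
eef_rot: [0.724, 0.475, 0.418, -0.274]
ft_force: [-3.5, -3.9, 11.1]
opening: 0.0534
gripper_force: 61.9
```

```bash
python3 -c "
from h import *
go([.5326,-.1765,.20],-23.6,60)"
```

```text
xyz [ 1.242  0.008 -0.725] turn [-0.0002  0.0002  0.0004] | 4.8 grip [ 0.5322 -0.1756  0.0274] F [-3.5 -3.9 11.1] open 0.0534 q [ 1.13  1.   -0.57  1.79 -0.65  0.93  0.83]
```

Emit:
servo_tool(increments=[{"xyz": [0.2,0,-0.12],"turn": [0,0,0],"grip": 0.3},{"xyz": [0.4,0,-0.23],"turn": [0,0,0],"grip": 0.3},{"xyz": [0.7,0,-0.4],"turn": [0,0,0],"grip": 0.3},{"xyz": [1,0,-0.58],"turn": [0,0,0],"grip": 0.3},{"xyz": [1,0,-0.58],"turn": [0,0,0],"grip": 0.3}])

```text
time_s: 5.3
tool_pos: [0.5397, -0.1608, 0.1602]
eef_rot: [0.724, 0.477, 0.418, -0.271]
ft_force: [1.4, 0.1, -3.4]
opening: 0.0532
gripper_force: 63.6
```

```bash
python3 -c "
from h import *
go([.5326,-.12,.25],-23.6,0)
go([.55,0.03,.25],-8,0)"
```

```text
xyz [ 0.656 -0.187 -0.049] turn [ 0.0015 -0.3322  0.0015] | 5.3 grip [ 0.5331 -0.1758  0.1697] F [ 1.4  0.1 -3.4] open 0.0532 q [ 1.17  0.75 -0.63  1.81 -0.69  1.08  0.68]
xyz [ 1.264 -0.552  0.991] turn [ 0.0467 -0.3298 -0.0771] | 5.3 grip [ 0.5331 -0.1758  0.1697] F [ 1.4  0.1 -3.4] open 0.0532 q [ 1.17  0.75 -0.63  1.81 -0.69  1.08  0.68]
```

Emit:
servo_tool(increments=[{"xyz": [0.2,-0.05,0],"turn": [0,-0.04,0],"grip": 0.3},{"xyz": [0.4,-0.1,0],"turn": [0,-0.08,0],"grip": 0.3},{"xyz": [0.66,-0.18,0],"turn": [0,-0.12,0],"grip": 0.3},{"xyz": [0.66,-0.18,0],"turn": [0,-0.16,0],"grip": 0.3},{"xyz": [0.66,-0.18,0],"turn": [0,-0.2,0],"grip": 0.3},{"xyz": [0.66,-0.18,0],"turn": [0,-0.24,0],"grip": 0.3},{"xyz": [0.66,-0.18,0],"turn": [0,-0.29,0],"grip": 0.3},{"xyz": [0.66,-0.18,0],"turn": [0,-0.332,0],"grip": 0.3}])

```text
time_s: 6.1
tool_pos: [0.5347, -0.1154, 0.2249]
eef_rot: [0.837, 0.548, -0.0, 0.002]
ft_force: [-1.2, 0.2, -3.0]
opening: 0.0534
gripper_force: 63.4
```

```bash
python3 -c "
from h import *
go([.557,0.1,.25],7.5,-30)"
```

```text
xyz [ 1.652 -0.506 -0.078] turn [-0.0445 -0.1613 -0.1686] | 6.1 grip [ 0.5346 -0.1154  0.2439] F [-1.2  0.2 -3. ] open 0.0534 q [ 0.49  0.31 -0.41  1.81  0.14  1.05 -0.38]
```

Emit:
servo_tool(increments=[{"xyz": [0.3,-0.1,0],"turn": [-0.01,-0.04,-0.04],"grip": 0.3},{"xyz": [0.6,-0.2,0],"turn": [-0.02,-0.07,-0.07],"grip": 0.3},{"xyz": [0.9,-0.3,0],"turn": [-0.03,-0.1,-0.1],"grip": 0.3},{"xyz": [1,-0.33,0],"turn": [-0.04,-0.13,-0.14],"grip": 0.3},{"xyz": [1,-0.33,0],"turn": [-0.044,-0.161,-0.169],"grip": 0.3},{"xyz": [1,-0.33,0],"turn": [-0.044,-0.161,-0.169],"grip": 0.3},{"xyz": [1,-0.33,0],"turn": [-0.044,-0.161,-0.169],"grip": 0.3}])

```text
time_s: 6.8
tool_pos: [0.5457, 0.0108, 0.2239]
eef_rot: [0.638, 0.727, -0.168, 0.19]
ft_force: [0.7, -0.8, -1.9]
opening: 0.0534
gripper_force: 63.5
```

```bash
python3 -c "
from h import *
go([.557,0.15,.20],7.5,-30)
for n in('side','top','wrist'):
  p=manip.get_image(n);w=cloud(p)
  if n!='top': save(p,n+'2.png')
  for r in manip.outline_of(p,'thick_pack')[:4]:
    q=w[r['pixels']];print(n,round(r['confidence'],2),r['extent'],np.nanmedian(q,0).round(3),np.nanpercentile(q,[5,95],axis=0).round(3))
"
```

```text
xyz [ 1.088  0.244 -0.227] turn [-0.0004 -0.0033 -0.    ] | 6.8 grip [0.5445 0.02   0.2405] F [ 0.7 -0.8 -1.9] open 0.0534 q [ 0.03  0.37 -0.47  1.84  0.7   1.24 -0.62]
side 0.7 [306.7, 223.8, 28.3, 26.4] [0.542 0.039 0.218] [[0.518 0.035 0.182]
 [0.565 0.043 0.248]]
top 0.58 [265.0, 221.2, 20.9, 29.7] [0.544 0.013 0.265] [[ 0.52  -0.005  0.239]
 [ 0.568  0.034  0.267]]
wrist 0.92 [225.5, 180.0, 196.5, 244.5] [0.543 0.036 0.245] [[0.519 0.014 0.189]
 [0.566 0.039 0.264]]
```

View pics/wrist2.png

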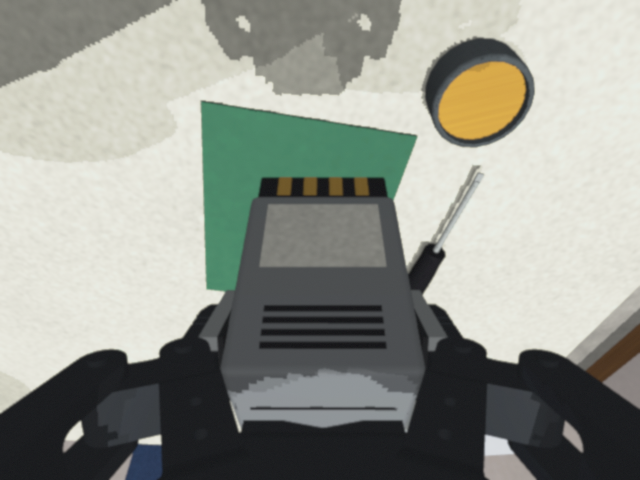

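View pics/side2.png

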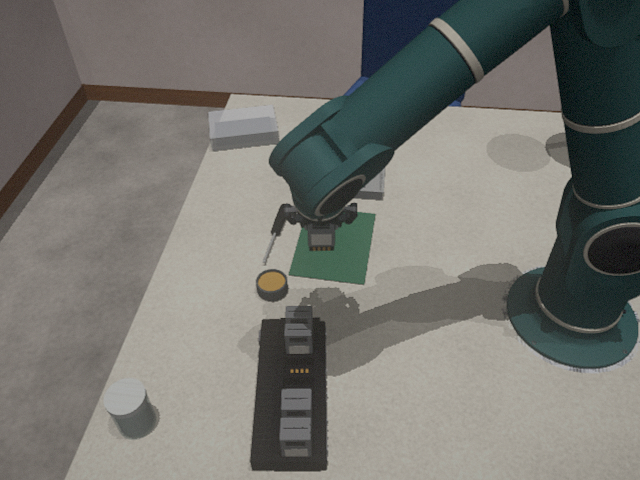

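```bash
cat >> h.py <<'E'
def packfit():
    """held pack from wrist cam: +y broad face plane, x mid, top z"""
    p=manip.get_image('wrist');w=cloud(p);r=manip.outline_of(p,'thick_pack')
    s=manip.read_state();T=R.from_quat(s["eef_rot"]);g=np.array(s["tool_pos"])-.019*T.as_matrix()[:,2]
    r=min(r,key=lambda a:np.linalg.norm(np.nanmedian(w[a['pixels']],0)-g))
    q=w[r['pixels']];q=q[~np.isnan(q[:,0])];q=q[np.linalg.norm(q-g,axis=1)<.1]
    a=np.radians(7.55);u=np.array([np.cos(a),np.sin(a),0]);v=np.array([-np.sin(a),np.cos(a),0])
    L=np.stack([(q-g)@u,(q-g)@v,(q-g)[:,2]],1)
    ym=np.median(L[:,1]);m=np.abs(L[:,1]-ym)<.006
    for _ in range(3):
        A=np.c_[L[m][:,0],L[m][:,2],np.ones(m.sum())];c=np.linalg.lstsq(A,L[m][:,1],rcond=None)[0]
        d=L[:,1]-np.c_[L[:,0],L[:,2],np.ones(len(L))]@c;m=np.abs(d)<.0015
    F=L[m];print("plane y=",c.round(4),"yaw err",round(-c[0],3),"lean",round(c[1],3))
    zs=np.arange(-.03,.015,.005);e=[np.percentile(F[np.abs(F[:,2]-z)<.0025][:,0],[1,99]) for z in zs if (np.abs(F[:,2]-z)<.0025).sum()>20]
    print("edges x",np.round(e,4).tolist());print("face z",np.percentile(F[:,2],[.5,99.5]).round(4))
    t=L[(d<-.004)&(d>-.045)];print("top face z",np.median(t[:,2]).round(4),len(t),t[:,1].min().round(4))
    print("g",g.round(4));return p,w
E
python3 -c "
from h import *
packfit()"
```

```text
plane y= [-0.0021 -0.01    0.0177] yaw err 0.002 lean -0.01
edges x [[-0.0259, 0.0257], [-0.0261, 0.0257], [-0.0262, 0.0255], [-0.0259, 0.0257], [-0.0259, 0.0256], [-0.026, 0.0256], [-0.026, 0.0256], [-0.0259, 0.0256], [-0.0261, 0.0255]]
face z [-0.0573  0.0226]
top face z 0.0226 7616 -0.0191
g [0.5448 0.0194 0.2412]
```

Emit:
servo_tool(increments=[{"xyz": [0.25,0.05,0],"turn": [0,-0.0033,0],"grip": 0.3},{"xyz": [0.5,0.1,-0.1],"turn": [0,-0.0033,0],"grip": 0.3},{"xyz": [0.75,0.2,-0.2],"turn": [0,-0.0033,0],"grip": 0.3},{"xyz": [1,0.24,-0.4],"turn": [0,-0.0033,0],"grip": 0.3},{"xyz": [1,0.24,-0.5],"turn": [0,-0.0033,0],"grip": 0.3},{"xyz": [1,0.24,-0.5],"turn": [0,-0.0033,0],"grip": 0.3}])

```text
time_s: 7.8
tool_pos: [0.5571, 0.1487, 0.2183]
eef_rot: [0.636, 0.727, -0.17, 0.195]
ft_force: [-0.7, -0.5, -2.0]
opening: 0.0532
gripper_force: 63.7
```

```bash
python3 -c "
from h import *
go([.5572,.2763,.19],7.5,-30)"
```

```text
xyz [ 1.03   0.142 -0.165] turn [0.0006 0.0003 0.0007] | 7.8 grip [0.5559 0.1582 0.2348] F [-0.7 -0.5 -2. ] open 0.0532 q [-0.18  0.5  -0.52  1.68  0.7   1.39 -0.8 ]
```

Emit:
servo_tool(increments=[{"xyz": [0.25,0.03,-0.05],"turn": [0,0,0],"grip": 0.3},{"xyz": [0.5,0.07,-0.1],"turn": [0,0,0],"grip": 0.3},{"xyz": [0.75,0.1,-0.14],"turn": [0,0,0],"grip": 0.3},{"xyz": [1,0.14,-0.18],"turn": [0,0,0],"grip": 0.3},{"xyz": [1,0.14,-0.18],"turn": [0,0,0],"grip": 0.3},{"xyz": [1,0.14,-0.18],"turn": [0,0,0],"grip": 0.3},{"xyz": [1,0.14,-0.18],"turn": [0,0,0],"grip": 0.3}])

```text
time_s: 8.5
tool_pos: [0.559, 0.2613, 0.1762]
eef_rot: [0.637, 0.726, -0.172, 0.195]
ft_force: [1.0, 0.3, -2.1]
opening: 0.0534
gripper_force: 63.9
```

```bash
cat >> h.py <<'E'
a=np.radians(7.55);U=np.array([np.cos(a),np.sin(a),0]);V=np.array([-np.sin(a),np.cos(a),0])
def prof(n,zlo,zhi,ref=np.array([.5573,.273,0])):
    """patches of points in charger-aligned coords about bay3"""
    p=manip.get_image(n);w=cloud(p);L=np.stack([(w-ref)@U,(w-ref)@V,w[...,2]],-1)
    return p,L
E
python3 -c "
from h import *
go([.5572,.2763,.19],7.5,-30)
packfit()
for n in('side','top'):
  p,L=prof(n,0,0);x,y,z=L[...,0],L[...,1],L[...,2]
  save(p,n+'3.png')
  m=(abs(x)<.02)&(abs(y-.021)<.012)&(z>.135)&(z<.2);print(n,'held +y face y',m.sum(),np.median(y[m]).round(4), np.polyfit(z[m],y[m],1).round(3) if m.sum()>5 else '')
  m=(abs(z-.165)<.03)&(abs(y-.021)<.012)&(abs(x)<.06);print('held x',np.percentile(x[m],[1,99]).round(4))
  for b,yc,t in((0,-138,15),(1,-94,15),(4,56,21),(5,112,21)):
    m=(abs(z-.098)<.006)&(abs(y-yc/1e3)<.028)&(abs(x)<.04)
    print(b,m.sum(),'x',np.percentile(x[m],[2,98]).round(4),'y',(np.percentile(y[m],[2,98])-yc/1e3).round(4),np.median(z[m]).round(4))
    m=(abs(x)<.02)&(abs(y-yc/1e3-t/1e3)<.007)&(z>.06)&(z<.09);print('   +yface dev',m.sum(),(np.median(y[m])-yc/1e3-t/1e3).round(4))
"
```

```text
xyz [ 0.052  0.001 -0.004] turn [-0.0002  0.0009 -0.0002] | 8.5 grip [0.5578 0.2707 0.1927] F [ 1.   0.3 -2.1] open 0.0534 q [-0.35  0.67 -0.52  1.53  0.71  1.46 -0.95]
plane y= [-0.0017  0.0011  0.0177] yaw err 0.002 lean 0.001
edges x [[-0.0258, 0.0256], [-0.0258, 0.0257], [-0.0258, 0.0254], [-0.0259, 0.0256], [-0.026, 0.0258], [-0.0259, 0.0256], [-0.0261, 0.0256], [-0.0259, 0.0257], [-0.0258, 0.0256]]
face z [-0.0569  0.0221]
top face z 0.0222 7457 -0.0174
g [0.5577 0.2711 0.1929]
side held +y face y 0 nan
  return _methods._mean(a, axis=axis, dtype=dtype,
  ret = ret.dtype.type(ret / rcount)
Traceback (most recent call last):
IndexError: index -1 is out of bounds for axis 0 with size 0
```

```bash
python3 -c "
from h import *
p,L=prof('wrist',0,0);save(p,'w3.png')
q,_=prof('side',0,0)
im=np.hstack([cv2.resize(p['frame'],(400,300)),cv2.resize(q['frame'][240:480,180:500],(400,300))])
cv2.imwrite('pics/ws.png',im[:,:,::-1])
for n in('wrist','top','side'):
  if n!='wrist': p,L=prof(n,0,0)
  x,y,z=L[...,0],L[...,1],L[...,2]
  for b,yc,t in((0,-138,15),(1,-94,15),(3,0,21),(4,56,21),(5,112,21)):
    m=(abs(z-.1)<.005)&(abs(y-yc/1e3)<.028)&(abs(x)<.04)
    if m.sum()>20: print(n,b,m.sum(),'x',np.percentile(x[m],[2,98]).round(4),'y',(np.percentile(y[m],[2,98])-yc/1e3).round(4),np.median(z[m]).round(4))
    m=(abs(x)<.02)&(abs(y-yc/1e3-t/1e3)<.007)&(z>.055)&(z<.09)
    if m.sum()>20: print('   +yface dev',m.sum(),(np.median(y[m])-yc/1e3-t/1e3).round(4))
"
```

```text
wrist 4 12999 x [-0.0244  0.0267] y [-0.0211  0.0135] 0.0994
top 0 283 x [-0.0259  0.0258] y [-0.0155  0.0142] 0.1004
top 1 280 x [-0.0262  0.0257] y [-0.0158  0.0134] 0.1004
top 4 45 x [-0.0256  0.0261] y [-0.0162  0.0191] 0.1003
top 5 73 x [-0.0264 -0.0057] y [-0.0217  0.0198] 0.1
side 4 624 x [-0.0258  0.0259] y [-0.0196  0.021 ] 0.0981
   +yface dev 132 -0.0004
side 5 692 x [-0.0262  0.0259] y [-0.019   0.0202] 0.0981
   +yface dev 207 -0.0003
```

View pics/ws.png

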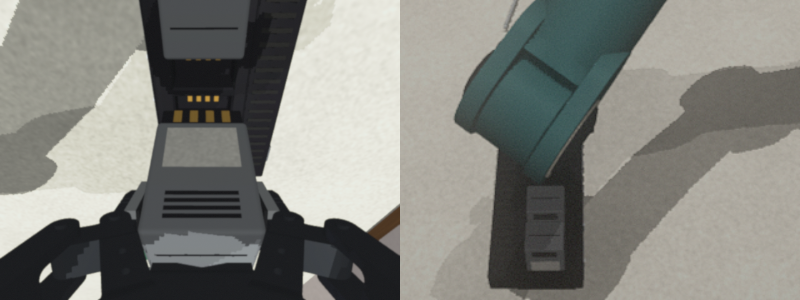

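```bash
python3 -c "
from h import *
go([.5581,.2757,.115],7.6,-30)"
```

```text
xyz [0.349 0.011 0.546] turn [-0.0003  0.0007 -0.0002] | 8.85 grip [0.5573 0.2722 0.1926] F [-0.8  0.1 -1.9] open 0.0533 q [-0.35  0.67 -0.52  1.53  0.71  1.46 -0.95]
```

Emit:
servo_tool(increments=[{"xyz": [0.08,0.01,0.08],"turn": [0,0.0006,0],"grip": 0.3},{"xyz": [0.14,0.011,0.18],"turn": [0,0.0006,0],"grip": 0.3},{"xyz": [0.2,0.011,0.28],"turn": [0,0.0006,0],"grip": 0.3},{"xyz": [0.27,0.011,0.41],"turn": [0,0.0006,0],"grip": 0.3},{"xyz": [0.35,0.011,0.546],"turn": [0,0.0006,0],"grip": 0.3},{"xyz": [0.35,0.011,0.546],"turn": [0,0.0006,0],"grip": 0.3},{"xyz": [0.35,0.011,0.546],"turn": [0,0.0006,0],"grip": 0.3},{"xyz": [0.35,0.011,0.546],"turn": [0,0.0006,0],"grip": 0.3}])

```text
time_s: 9.65
tool_pos: [0.5595, 0.267, 0.0988]
eef_rot: [0.637, 0.727, -0.17, 0.195]
ft_force: [0.1, 0.1, -2.0]
opening: 0.0535
gripper_force: 63.8
```

```bash
python3 -c "
from h import *
p,w=packfit()
go([.5581,.2757,.09],7.6,-30)
ref=np.array([.5573,.273,0]);L=np.stack([(w-ref)@U,(w-ref)@V,w[...,2]],-1);x,y,z=L[...,0],L[...,1],L[...,2]
m=(abs(z-.1)<.005)&(y>.03)&(y<.08)&(abs(x)<.04)
print('bay4',m.sum(),np.percentile(x[m],[1,99]).round(4),np.percentile(y[m],[.5,99.5]).round(4),np.median(z[m]))
m=(abs(x)<.024)&(abs(y)<.03)&(z>.1);print('held +face/top y in ref',np.percentile(y[m],[1,99]).round(4))
# rim of charger between bays: surface z~.042 near held pack
for lo in np.arange(-.04,.05,.004):
  m=(abs(x)<.02)&(abs(y-lo)<.002)&(z<.06)
  if m.sum()>5: print(round(lo,3),m.sum(),np.median(z[m]).round(4))
s=np.hstack([cv2.resize(p['frame'],(640,480))]);save(p,'w4.png')"
```

```text
plane y= [ 0.0002 -0.0083  0.0182] yaw err -0.0 lean -0.008
edges x [[-0.0261, 0.0255], [-0.026, 0.0255], [-0.026, 0.0256], [-0.026, 0.0255], [-0.026, 0.0255], [-0.026, 0.0254], [-0.0261, 0.0255], [-0.0261, 0.0254], [-0.0261, 0.0255]]
face z [-0.0293  0.0223]
top face z 0.0223 7456 -0.0177
g [0.5583 0.2763 0.1155]
xyz [ 0.102 -0.002  0.186] turn [-0.     -0.0001 -0.0003] | 9.75 grip [0.5583 0.2763 0.1155] F [ 0.2 -0.1 -2. ] open 0.0536 q [-0.37  0.76 -0.5   1.56  0.76  1.36 -1.02]
bay4 27960 [-0.0246  0.0271] [0.0347 0.0757] 0.09937108274663858
held +face/top y in ref [-0.0089  0.0226]
```

View pics/w4.png

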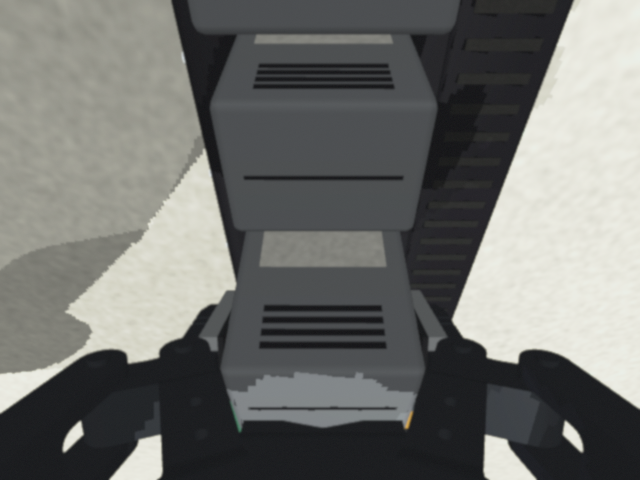

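The wrist view shows the held pack (top edge ~(322,370)) lined up with the bay 4 pack (225–420 px). About 1.3 mm of offset to correct, then lowering.

```bash
python3 -c "
from h import *
go([.5586,.2750,.115],7.6,-30);go([.5586,.2750,.092],7.6,-30)"
```

```text
xyz [-0.008  0.001  0.009] turn [-0.     -0.0001 -0.0003] | 9.75 grip [0.5583 0.2763 0.1155] F [ 0.2 -0.1 -2. ] open 0.0536 q [-0.37  0.76 -0.5   1.56  0.76  1.36 -1.02]
xyz [0.088 0.001 0.175] turn [-0.     -0.0001 -0.0003] | 9.75 grip [0.5583 0.2763 0.1155] F [ 0.2 -0.1 -2. ] open 0.0536 q [-0.37  0.76 -0.5   1.56  0.76  1.36 -1.02]
```

Emit:
servo_tool(increments=[{"xyz": [-0.008,0.001,0.009],"turn": [0,0,0],"grip": 0.3},{"xyz": [-0.008,0.001,0.009],"turn": [0,0,0],"grip": 0.3},{"xyz": [0.01,0.001,0.04],"turn": [0,0,0],"grip": 0.3},{"xyz": [0.028,0.001,0.072],"turn": [0,0,0],"grip": 0.3},{"xyz": [0.048,0.001,0.106],"turn": [0,0,0],"grip": 0.3},{"xyz": [0.048,0.001,0.106],"turn": [0,0,0],"grip": 0.3},{"xyz": [0.048,0.001,0.106],"turn": [0,0,0],"grip": 0.3}])

```text
time_s: 10.45
tool_pos: [0.5594, 0.2653, 0.0841]
eef_rot: [0.636, 0.727, -0.171, 0.194]
ft_force: [-0.2, 0.6, -2.8]
opening: 0.0532
gripper_force: 63.8
```

```bash
python3 -c "
from h import *
go([.5586,.2750,.092],7.6,-30);go([.5586,.2750,.079],7.6,-30)"
```

```text
xyz [0.037 0.004 0.061] turn [-0.0004  0.0001  0.    ] | 10.45 grip [0.5582 0.2747 0.1006] F [-0.2  0.6 -2.8] open 0.0532 q [-0.37  0.78 -0.49  1.57  0.77  1.34 -1.03]
xyz [0.091 0.004 0.155] turn [-0.0004  0.0001  0.    ] | 10.45 grip [0.5582 0.2747 0.1006] F [-0.2  0.6 -2.8] open 0.0532 q [-0.37  0.78 -0.49  1.57  0.77  1.34 -1.03]
```

Emit:
servo_tool(increments=[{"xyz": [0.015,0.003,0.025],"turn": [0,0,0],"grip": 0.3},{"xyz": [0.03,0.004,0.05],"turn": [0,0,0],"grip": 0.3},{"xyz": [0.045,0.004,0.075],"turn": [0,0,0],"grip": 0.3},{"xyz": [0.053,0.004,0.09],"turn": [0,0,0],"grip": 0.3},{"xyz": [0.053,0.004,0.09],"turn": [0,0,0],"grip": 0.3}])

```text
time_s: 10.95
tool_pos: [0.5598, 0.2654, 0.0714]
eef_rot: [0.636, 0.727, -0.171, 0.194]
ft_force: [0.6, 0.2, -2.1]
opening: 0.0534
gripper_force: 63.8
```

```bash
python3 -c "
from h import *
go([.5586,.2750,.088],7.6,-30);go([.5586,.2750,.0785],7.6,-30)"
```

```text
xyz [ 0.001  0.001 -0.002] turn [-0.0005  0.0001  0.0001] | 10.95 grip [0.5585 0.2748 0.0878] F [ 0.6  0.2 -2.1] open 0.0534 q [-0.37  0.8  -0.49  1.57  0.78  1.33 -1.04]
xyz [0.04  0.001 0.066] turn [-0.0005  0.0001  0.0001] | 10.95 grip [0.5585 0.2748 0.0878] F [ 0.6  0.2 -2.1] open 0.0534 q [-0.37  0.8  -0.49  1.57  0.78  1.33 -1.04]
```

Emit:
servo_tool(increments=[{"xyz": [0.013,0,0.021],"turn": [0,0,0],"grip": 0.3},{"xyz": [0.025,0,0.042],"turn": [0,0,0],"grip": 0.3},{"xyz": [0.033,0,0.056],"turn": [0,0,0],"grip": 0.3},{"xyz": [0.038,0,0.064],"turn": [0,0,0],"grip": 0.3},{"xyz": [0.038,0,0.064],"turn": [0,0,0],"grip": 0.3}])

```text
time_s: 11.45
tool_pos: [0.5598, 0.2656, 0.0627]
eef_rot: [0.636, 0.727, -0.171, 0.194]
ft_force: [-0.5, -0.7, -2.2]
opening: 0.0538
gripper_force: 63.8
```

Emit:
servo_tool(increments=[{"xyz": [0.002,0,0.0036],"turn": [0,0,0],"grip": 0.3},{"xyz": [0.004,0,0.007],"turn": [0,0,0],"grip": 0.3},{"xyz": [0.004,0,0.007],"turn": [0,0,0],"grip": 0.3}])

```text
time_s: 11.75
tool_pos: [0.5599, 0.2656, 0.0619]
eef_rot: [0.636, 0.727, -0.171, 0.194]
ft_force: [-0.7, -1.3, -1.5]
opening: 0.0536
gripper_force: 63.8
```

```bash
python3 -c "
from h import *
go([.5586,.2750,.077],7.6,-30)
packfit()"
```

```text
xyz [ 0.006 -0.001  0.01 ] turn [-0.0003  0.     -0.    ] | 11.75 grip [0.5587 0.275  0.0783] F [-0.7 -1.3 -1.5] open 0.0536 q [-0.38  0.81 -0.48  1.57  0.78  1.31 -1.05]
plane y= [ 0.001  -0.1981  0.0211] yaw err -0.001 lean -0.198
edges x [[-0.0259, 0.0252]]
face z [0.0115 0.0229]
top face z 0.0224 7083 -0.0182
g [0.5587 0.275  0.0784]
```

Emit:
servo_tool(increments=[{"xyz": [0.002,0,0.0036],"turn": [0,0,0],"grip": 0.3},{"xyz": [0.004,0,0.0072],"turn": [0,0,0],"grip": 0.3},{"xyz": [0.004,0,0.0072],"turn": [0,0,0],"grip": 0.3}])

```text
time_s: 12.15
tool_pos: [0.5599, 0.2655, 0.0608]
eef_rot: [0.636, 0.727, -0.171, 0.194]
ft_force: [-0.1, -0.3, -1.7]
opening: 0.053
gripper_force: 63.8
```

Emit:
servo_tool(increments=[{"xyz": [0.002,0,0.0036],"turn": [0,0,0],"grip": 0.3},{"xyz": [0.002,0,0.0036],"turn": [0,0,0],"grip": 0.3}])

```text
time_s: 12.35
tool_pos: [0.5599, 0.2656, 0.0606]
eef_rot: [0.636, 0.727, -0.171, 0.195]
ft_force: [-1.4, 0.3, 1.9]
opening: 0.0534
gripper_force: 64.2
```

The floor is felt (+4 N). Releasing.

Emit:
servo_tool(increments=[{"xyz": [0,0,0],"turn": [0,0,0],"grip": 0.7},{"xyz": [0,0,0],"turn": [0,0,0],"grip": 0.8},{"xyz": [0,0,0],"turn": [0,0,0],"grip": 1},{"xyz": [0,0,0],"turn": [0,0,0],"grip": 1},{"xyz": [0,0,0],"turn": [0,0,0],"grip": 1},{"xyz": [0,0,0],"turn": [0,0,0],"grip": 1}])

```text
time_s: 12.95
tool_pos: [0.5599, 0.2656, 0.0604]
eef_rot: [0.636, 0.727, -0.171, 0.194]
ft_force: [0.3, 0.2, -0.1]
opening: 0.0857
gripper_force: 0.0
```

```bash
python3 -c "
from h import *
go([.5586,.2750,.16],7.6,-30)"
```

```text
xyz [-0.346 -0.001 -0.6  ] turn [-0.0003  0.0001 -0.    ] | 12.95 grip [0.5587 0.275  0.0769] F [ 0.3  0.2 -0.1] open 0.0857 q [-0.38  0.81 -0.48  1.57  0.78  1.31 -1.05]
```

Emit:
servo_tool(increments=[{"xyz": [-0.1,0,-0.17],"turn": [0,0,0],"grip": 1},{"xyz": [-0.2,0,-0.35],"turn": [0,0,0],"grip": 1},{"xyz": [-0.35,0,-0.6],"turn": [0,0,0],"grip": 1},{"xyz": [-0.55,0,-0.95],"turn": [0,0,0],"grip": 1},{"xyz": [-0.55,0,-0.95],"turn": [0,0,0],"grip": 1},{"xyz": [-0.55,0,-0.95],"turn": [0,0,0],"grip": 1}])

```text
time_s: 13.55
tool_pos: [0.5603, 0.2657, 0.1931]
eef_rot: [0.637, 0.727, -0.17, 0.195]
ft_force: [0.3, -0.7, -1.2]
opening: 0.0851
gripper_force: 0.0
```

Emit:
servo_tool(increments=[{"xyz": [-0.4,-0.4,0],"turn": [0,0,0],"grip": 1},{"xyz": [-0.8,-0.8,0],"turn": [0,0,0],"grip": 1},{"xyz": [-1,-1,0],"turn": [0,0,0],"grip": 1},{"xyz": [-1,-1,0],"turn": [0,0,0],"grip": 1},{"xyz": [-1,-1,0],"turn": [0,0,0],"grip": 1},{"xyz": [-1,-1,0],"turn": [0,0,0],"grip": 1}])

```text
time_s: 14.15
tool_pos: [0.4549, 0.1464, 0.2518]
eef_rot: [0.636, 0.727, -0.171, 0.194]
ft_force: [-0.1, 0.5, -0.2]
opening: 0.0854
gripper_force: 0.0
```

```bash
python3 -c "
from h import *
go([.5586,.2750,.16],7.6,-30)
for n in('top','side'):
  p,L=prof(n,0,0);x,y,z=L[...,0],L[...,1],L[...,2];save(p,n+'5.png')
  for b,yc,t in((0,-138,15),(1,-94,15),(3,0,21),(4,56,21),(5,112,21)):
    m=(abs(z-.1)<.006)&(abs(y-yc/1e3)<.026)&(abs(x)<.04)
    if m.sum()>20: print(n,b,m.sum(),'x',np.percentile(x[m],[2,98]).round(4),'y',(np.percentile(y[m],[2,98])-yc/1e3).round(4),np.median(z[m]).round(4))
p['frame'].shape
cv2.imwrite('pics/s5.png',cv2.resize(p['frame'][280:480,200:400],(600,600))[:,:,::-1])
"
```

```text
xyz [1.204 0.998 0.345] turn [-0.0005  0.0001 -0.0001] | 14.15 grip [0.4537 0.1559 0.2682] F [-0.1  0.5 -0.2] open 0.0854 q [-0.18  0.32 -0.58  1.86  0.6   1.4  -0.85]
top 0 284 x [-0.0263  0.0253] y [-0.0154  0.0134] 0.1004
top 1 285 x [-0.0257  0.0257] y [-0.0158  0.0134] 0.1003
top 3 222 x [-0.0261  0.0265] y [-0.0207  0.0199] 0.1003
top 4 376 x [-0.0259  0.0261] y [-0.0219  0.019 ] 0.1004
top 5 273 x [-0.0097  0.0261] y [-0.0221  0.0186] 0.1004
side 0 337 x [-0.0262  0.0258] y [-0.0138  0.0162] 0.0977
side 1 350 x [-0.0266  0.0261] y [-0.0133  0.0156] 0.0975
side 3 582 x [-0.0254  0.0261] y [-0.0186  0.022 ] 0.098
side 4 645 x [-0.0258  0.0259] y [-0.0193  0.0209] 0.098
side 5 732 x [-0.0262  0.026 ] y [-0.0191  0.0211] 0.0981
```

View pics/s5.png

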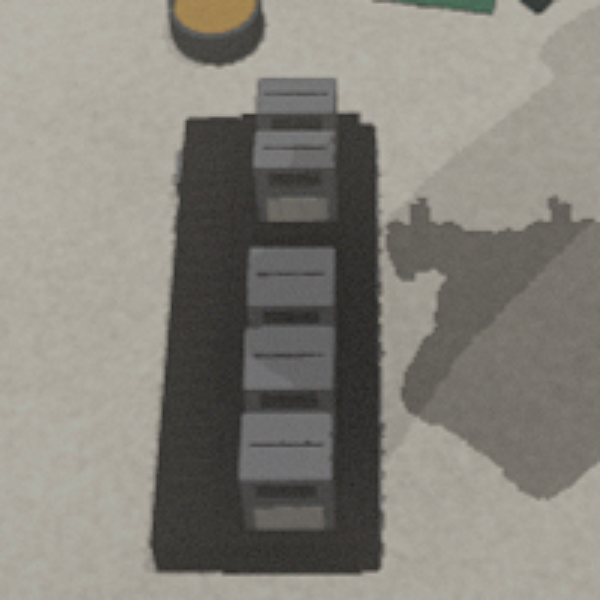

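The pack in bay 3 stands level with its neighbours (same top height, under 1 mm off line), nothing else moved, and the gripper is clear.

```bash
python3 -c "
from rig import manip
print(manip.close_job())"
```

```text
the job is handed in; nothing more can be done
None
```

The thick pack from the mat now stands upright, released, in thick bay 3, its top level with the charging packs and about 1 mm off their line by camera. The charging packs show no measurable shift. I handed the job in at about 14 s on the robot clock, and no verdict came back.

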